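# Hang the bow-handled boot brush on the hook

### The job

The boot brush with the bow handle is sunk in a snug wooden crate where only its handle can be taken. Lift it out, set it down upright on the black rubber mat and let go, so that you can take it again by its block with the handle left open, and then hang it by its handle on the steel hook of the wooden post. Leave the other things where they lie.

Things in the scene. Friction and masses are not known exactly. Their poses are not given: they have to be found in the camera images.
- brush: Boot brush: wooden block 200 (x) x 46 (y) mm, 18 to 42 mm above the origin, on a rigid 190 x 40 mm slab of black bristles; a fixed bow handle on top (see brush_bar), 40 to 50 mm of bare block beyond each end of it. 0.22 kg, balanced about its middle. Origin: centre of the underside, z up. Starts in one of the crate's compartments, x along the crate's x or nearly.
- brush_bar (a point): Middle of the underside of the handle's level bar, 80 mm above the brush's origin; axes as the brush. The handle is a round bar 16 mm thick in the brush's x-z plane: level top 52 mm long, top side at 96 mm, legs sloping out to x = +-44 mm at the block. The opening is 38 mm high, 42 mm long at the top, 70 mm at the block, open along y.
- crate: Fixed open crate of pale wood, 230 (x) x 144 (y) mm, rim 52 mm high, floor, walls and one divider 8 mm thick. Two compartments 214 x 60 mm, centres at y = +34 and -34 mm: one holds the brush, the other the plain brush, block tops 50 mm above the table and about 7 mm free around them. Origin: centre of the underside.
- mat: Fixed black rubber mat 150 (x) x 250 (y) mm, 4 mm thick. Origin: centre of the underside, on the table.
- hook_stand: Fixed pale wooden post 30 x 30 mm, top 243 mm above the table, on a foot 110 x 110 x 18 mm, with one upturned round steel hook 10 mm thick that points to the stand's -x, in its x-z plane. Origin: centre of the foot's underside.
- hook_seat (a point): Where a bar comes to rest: upper side of the hook's lowest part, 55 mm from the post's centre along the stand's -x, 202 mm above the table; the hook's underside there is at 192 mm. Axes as the stand.
- hook_tip (a point): Centre of the hook's round end, 82 mm from the post's centre along the stand's -x, 213 mm above the table (the end's top is at 218 mm and its front at 87 mm). Axes as the stand.
- plain_brush: Bystander: the same block and bristles as the brush but without any handle; stands in the other compartment. Origin: centre of the underside.
- wax_tin: Bystander: closed flat aluminium tin, diameter 68, 27 mm high. Origin: centre of the underside.
- carabiner: Bystander: grey oval carabiner lying flat, about 80 x 50 x 10 mm. Origin: near its centre, on the table.
- headlamp: Bystander: yellow headlamp body 36 x 58 x 34 mm with a black lens ring. Origin: centre of the underside.
- shoehorn: Bystander: flat steel shoehorn 210 long, up to 38 wide, 5 mm thick. Origin: near its middle, on the table.
- wax_bar: Bystander: white bar of ski wax 85 x 34 x 22 mm. Origin: centre of the underside.
Mind the look-alikes: they are no part of the job. Leave any purple look-alike of the hook_stand alone. What is shaped like the brush but turquoise is not meant.

How it is judged:
By the outcome, as a careful person would: the job done as asked, in the order asked, and still so for the second after the job is handed in, with the robot touching nothing.
It also fails if it takes over 58 s, if anything falls off the work surface, if the arm or the gripper's body presses on something with over 40 N, if the wrist force passes 120 N, or if a joint passes its speed limit or range.

### The arm

A 6-joint arm with a two-finger parallel gripper is mounted at the origin on the work surface. World frame = base frame: x ahead of the robot, y to its left, z up, the work surface at z = 0. Lengths are in m, angles in rad, forces in N, time in s.
With the tool pointing down it reaches from about 0.375 to 0.9 m from the base axis. Payload 3.1 kg.
Tool frame: the origin (TCP) lies midway between the tips of the shut fingers; the grasp point (between the pads) lies 19 mm behind it; z points along the fingers, y is the line along which they close (so a half turn about z gives the same grasp; the last joint's range is limited). The gripper opens to 87 mm and grips with 3 to 60 N. Pads are 19 mm wide; open, the fingers measure 117 mm over their backs; the gripper's body (75 mm by 190 mm) begins 51 mm behind the grasp point.
Start: joints at [1.125, 0.527, 1.433, -0, 1.181, -0.178], TCP at [0.165, 0.603, 0.223] pointing down, gripper open.
Joint ranges: [-3.08, 3.08], [-0.75, 2.2], [0.22, 2.44], [-1.43, 4.57], [0, 2.65], [-2.85, 2.85]. Speed limits (rad/s): [2.79, 2.79, 3.14, 3.14, 3.14, 3.14].

### API

Orientations are given as a unit quaternion [x, y, z, w].
In Python, from rig import status, imaging, order gives the robot as it stands.
- The arm moves only by the tool arm_command, never from a script. Its argument "deltas" is one flat list of numbers, 5 for each row, row after row: the opening, from -1 (shut) to 1 (fully open), so that 0 is half open, then the shift along the tool's x, y, z in m, then the turn about the tool's z in rad. In form: [gripper, tx, ty, tz, roll, gripper, tx, ty, tz, roll, ...]. A call has 1 to 12 rows; each row shifts and turns the commanded pose from where the row before left it, along the tool's axes as they then stand; what a row does not reach is not made up. A row lasts 1/8 s, in which the tool goes at most 62.5 mm and 10.7 degrees, less where a joint would pass 70% of its speed; a pose out of reach is approached as far as the arm can. A call with a gripper value outside its range is refused whole. The fingers move at their own pace and stop on an object; "newtons" is the grip in N (left out, the last holds). Time passes only in rows, so rows that do not move let the fingers close. It gives the time, the measured TCP pose, the force, the opening and the grip force at its end, in the units of the state.
- status.get_obs(): the state, without advancing time (a new reading comes with each control period).
- imaging.camera(name): name is "side" or "top" or "wrist"; returns (picture, depth): 384x512x3 uint8, red, green, blue; 384x512 float32, m along the optical axis (not along the pixel's ray), 0 where there is no reading.
- imaging.camera_params(name): a dict with "intrinsics" (3x3 intrinsics, pixels), "camera_from_world" (4x4, takes a point from world to camera coordinates). Camera axes: x right, y up, looking along -z (the intrinsics and any distortion apply to the point x, -y, -z); pixel columns grow to the right and rows downward; lengths in m; the calibration is good to about 2 mm. The wrist camera is an equidistant fisheye: a pixel r from the principal point sees the ray r / f radians off the axis. A picture is of the moment at which its call begins: read the wrist's pose just before it. camera_params takes no time and is no camera call; for the wrist camera it gives the pose at the moment of the call.
- order.hand_in(): hands the job in; it is judged then, once.
The state is a dict: "time": time; "q": joint angles; "joint_velocities": joint speeds; "joint_torque": joint torques, N m; "position": TCP position; "tool_rot": TCP orientation; "ft_force": force on the tool from outside, world axes, zero at the start; "moment": the same for the moment, N m; "grip_width": finger opening in m; "grip_force": force on a finger pad.
Only numpy, scipy, OpenCV 4.12 (cv2) and the standard library are available. Lean on these libraries where they do the work, as an engineer would, in place of code of your own. Each camera call takes 0.05 s, during which the arm holds its last target. There are 200 camera calls.

## Working session

There is one attempt and no reset: what is moved stays moved. The work goes in short steps, Python scripts to look and compute and a tool call to move; the robot and the scene stay as the last step left them, time stands still between calls to the robot, and variables do not carry over. Pictures are saved under pics/ and viewed, at most 10 in all, crops included, and the job is handed in when it is done.

Besides the shell and the picture viewer there is one more tool, called after "Request:" as name(argument=value, ...), one argument or row to a line, values as JSON. arm_command: Moves the arm, as the interface text tells. Its arguments: {"type":"object","properties":{"deltas":{"type":"array"},"newtons":{"type":"number"}},"required":["deltas"]}

```bash
mkdir -p pics; cat > h.py <<'E'
import numpy as np, cv2
from rig import status, imaging, order
def cam(n):
    p=imaging.camera_params(n); im,d=imaging.camera(n); return im,d,np.array(p["intrinsics"]),np.array(p["camera_from_world"])
def pts(d,K,T):
    h,w=d.shape; u,v=np.meshgrid(np.arange(w),np.arange(h))
    X=np.stack([(u-K[0,2])/K[0,0]*d,-(v-K[1,2])/K[1,1]*d,-d,np.ones_like(d)],-1)
    return (X@np.linalg.inv(T).T)[...,:3]
E
python3 - <<'E'
from h import *
o=status.get_obs();print(o)
r=[]
for n in("top","side"):
    im,d,K,T=cam(n); np.savez(n+".npz",im=im,d=d,K=K,T=T); r.append(im); print(n,K.tolist(),np.linalg.inv(T).round(3).tolist(),{k:v for k,v in imaging.camera_params(n).items() if k not in("intrinsics","camera_from_world")})
    cv2.imwrite(f"pics/{n}0.png",cv2.resize(im[...,::-1],(800,600),interpolation=cv2.INTER_CUBIC))
E
```

```text
{'time': 0.0, 'q': array([ 1.12551332e+00,  5.28468660e-01,  1.43391746e+00,  7.86037185e-06,
        1.18137816e+00, -1.78526232e-01]), 'joint_velocities': array([ 7.02117815e-04,  6.81364399e-06, -2.50429022e-03,  2.11495144e-03,
        6.37598546e-04,  2.66338506e-05]), 'joint_torque': array([ 8.24561648e-04, -4.40031159e+01, -1.76597840e+01,  6.32902980e-02,
        5.83419576e-02, -1.49082571e-04]), 'position': array([0.16441558, 0.60222297, 0.22156528]), 'tool_rot': array([ 1.32984681e-01,  9.91117498e-01, -1.03230613e-03, -3.36663823e-04]), 'ft_force': array([-0.11442612, -0.27852624, -0.63613798]), 'moment': array([-0.02509631, -0.03040132,  0.01743095]), 'grip_force': 0.0, 'grip_width': 0.08671300568097584}
top [[416.81349903065126, 0.0, 258.03371426229853], [0.0, 416.81349903065126, 195.8875284210682], [0.0, 0.0, 1.0]] [[-0.009, 0.981, -0.193, 0.26], [-1.0, -0.01, -0.004, 0.022], [-0.006, 0.193, 0.981, 1.288], [0.0, 0.0, 0.0, 1.0]] {}
side [[419.0629819462569, 0.0, 257.74823411414894], [0.0, 419.0629819462569, 189.67978434708695], [0.0, 0.0, 1.0]] [[0.763, 0.486, -0.427, -0.038], [-0.647, 0.578, -0.498, -0.596], [0.004, 0.656, 0.755, 1.088], [0.0, 0.0, 0.0, 1.0]] {}
```

View pics/top0.png

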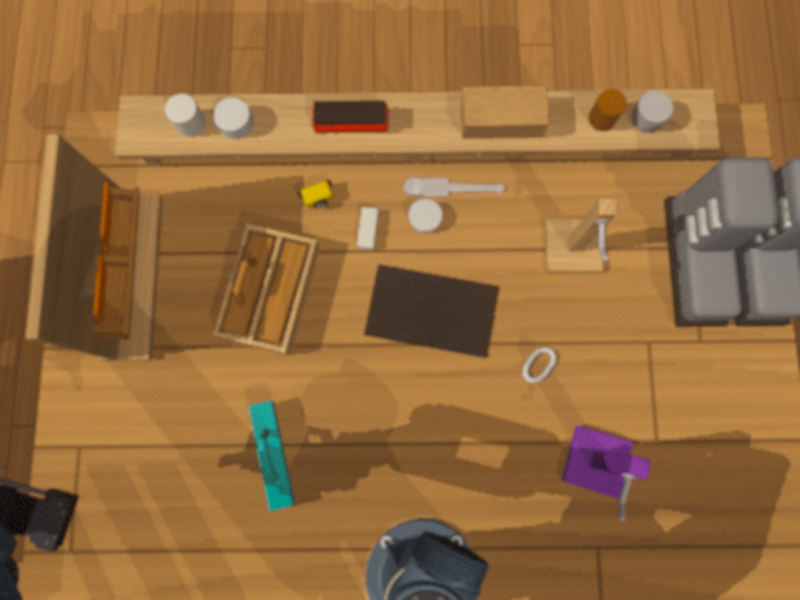

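View pics/side0.png

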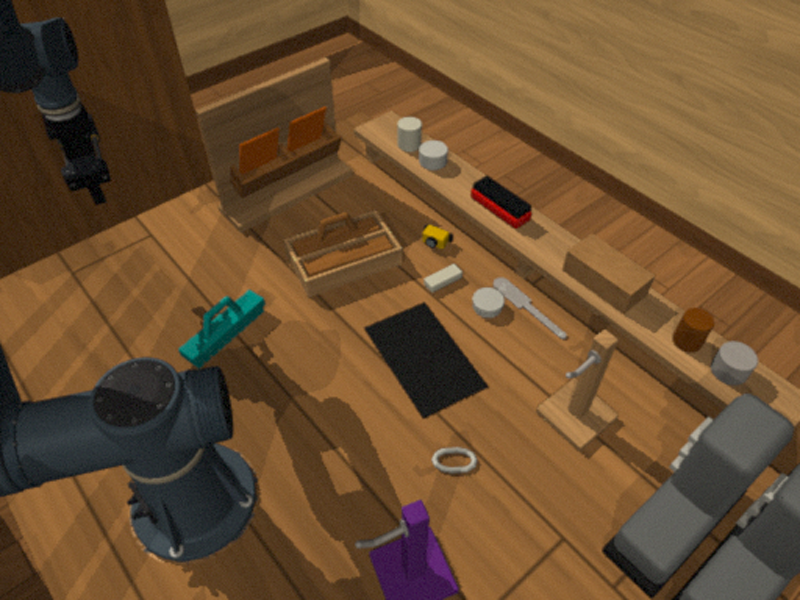

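The brush is the wooden one at (245,280) in the top view: left crate compartment, with a bow visible in side view (337,225). The plain brush is at (285,285). The turquoise look-alike is at (270,455). The wooden hook stand is at (580,240), hook at (603,240); the purple one at (605,462) is to be left alone. I'll confirm with a crop and measure.

```bash
cat > m.py <<'E'
from h import *
D={n:np.load(n+".npz") for n in("top","side")}
P={n:pts(D[n]["d"],D[n]["K"],D[n]["T"]) for n in D}
def rect(p):
    r=cv2.minAreaRect((p[:,:2]*1000).astype(np.float32)); return np.round(r[0],1),np.round(r[1],1),round(r[2],2)
def line(p):
    c=p.mean(0);u,s,vt=np.linalg.svd(p-c); return c.round(4),vt[0].round(3),np.ptp((p-c)@vt[0]).round(4)
for n in D:
    p=P[n];X,Y,Z=p[...,0],p[...,1],p[...,2];im=D[n]["im"].astype(int);v=D[n]["d"]>0
    print(n,"table z",np.median(Z[v&(X>.4)&(X<.6)&(Y>-.1)&(Y<.1)]))
    c=v&(X>.35)&(X<.72)&(Y>.2)&(Y<.5)
    a=p[c&(Z>.03)&(Z<.06)]; print("crate",len(a),rect(a))
    a=p[c&(Z>.085)&(Z<.11)]; print("bar",len(a),line(a),a[:,2].max())
    m=v&(im.max(-1)<45)&(X>.3)&(X<.7)&(Y>-.2)&(Y<.2)&(Z<.03)
    k,l,s,_=cv2.connectedComponentsWithStats(m.astype(np.uint8)); i=1+s[1:,4].argmax(); a=p[l==i]; print("mat",len(a),rect(a),np.median(a[:,2]))
    c=v&(X>.45)&(X<.75)&(Y<-.2)&(Y>-.5)
    a=p[c&(Z>.010)&(Z<.03)]; print("foot",len(a),rect(a))
    a=p[c&(Z>.236)&(Z<.25)]; print("posttop",len(a),rect(a) if len(a)>3 else a)
    a=p[c&(Z>.06)&(Z<.23)]; print("post+hook",len(a),rect(a))
    g=im[c&(Z>.17)&(Z<.235)]; sat=(im.max(-1)-im.min(-1))
    a=p[c&(Z>.17)&(Z<.235)&(sat<35)]; print("hook",len(a),line(a),a[a[:,0].argsort()][::4].round(3).tolist())
b=D["side"]["im"][125:200,170:265]; t=D["top"]["im"][135:235,130:210]
cv2.imwrite("pics/crop1.png",np.hstack([cv2.resize(b,(400,400)),cv2.resize(t,(400,400))])[...,::-1])
E
python3 m.py
```

```text
top table z 0.004238315924732117
crate 3126 (array([547.2, 296.6]), array([147.4, 230.9]), 75.84)
bar 138 (array([0.554 , 0.3295, 0.1012]), array([-0.963,  0.267, -0.032]), np.float64(0.0724)) 0.10971823021855842Traceback (most recent call last):
  File "m.py", line 15, in <module>
    k,l,s,_=cv2.connectedComponentsWithStats(m.astype(np.uint8)); i=1+s[1:,4].argmax(); a=p[l==i]; print("mat",len(a),rect(a),np.median(a[:,2]))
                                                                      ~~~~~~~~~~~~~~^^
ValueError: attempt to get argmax of an empty sequence
```

```bash
python3 - <<'E'
s=open("m.py").read().splitlines()
i=[k for k,l in enumerate(s) if "m=v&(im.max" in l][0]
s[i]='''    K,T=D[n]["K"],np.linalg.inv(D[n]["T"]); u,w=np.meshgrid(np.arange(512),np.arange(384)); R=np.stack([(u-K[0,2])/K[0,0],-(w-K[1,2])/K[1,1],-np.ones(u.shape)],-1)@T[:3,:3].T
    q=T[:3,3]+R*((.004-T[2,3])/R[...,2])[...,None]; m=(im.max(-1)<60)&(q[...,0]>.3)&(q[...,0]<.7)&(abs(q[...,1])<.25)'''
s[i+1]='''    k,l,st,_=cv2.connectedComponentsWithStats(m.astype(np.uint8)); i=1+st[1:,4].argmax(); a=q[l==i]; print("mat",len(a),rect(a))'''
open("m.py","w").write("\n".join(s))
E
python3 m.py
```

```text
top table z 0.004238315924732117
crate 3126 (array([547.2, 296.6]), array([147.4, 230.9]), 75.84)
bar 138 (array([0.554 , 0.3295, 0.1012]), array([-0.963,  0.267, -0.032]), np.float64(0.0724)) 0.10971823021855842
mat 2 (array([520.5, -14.5]), array([4.5, 0. ]), -136.29)
foot 879 (array([ 591.7, -323.1]), array([251.4, 116.3]), 10.8)
posttop 130 (array([ 634.7, -318.2]), array([29. , 28.3]), 86.82)
post+hook 418 (array([ 601.9, -322.2]), array([103. ,  30.7]), 8.17)
hook 73 (array([ 0.5938, -0.3165,  0.2063]), array([-0.993,  0.035,  0.112]), np.float64(0.0743)) [[0.552, -0.316, 0.215], [0.557, -0.314, 0.215], [0.565, -0.314, 0.209], [0.572, -0.318, 0.204], [0.575, -0.319, 0.201], [0.579, -0.318, 0.206], [0.584, -0.315, 0.201], [0.589, -0.317, 0.204], [0.591, -0.32, 0.204], [0.597, -0.32, 0.205], [0.6, -0.32, 0.205], [0.605, -0.32, 0.205], [0.608, -0.321, 0.205], [0.611, -0.321, 0.205], [0.615, -0.32, 0.208], [0.618, -0.314, 0.201], [0.618, -0.312, 0.208], [0.619, -0.31, 0.207], [0.622, -0.321, 0.178]]
side table z 0.0029837443040232614
crate 2086 (array([580.6, 288.5]), array([152.6,
[... 506 characters left out ...]
8, 0.219], [0.55, -0.315, 0.217], [0.552, -0.321, 0.214], [0.557, -0.316, 0.216], [0.565, -0.318, 0.206], [0.569, -0.318, 0.207], [0.574, -0.315, 0.202], [0.579, -0.318, 0.202], [0.582, -0.321, 0.202], [0.587, -0.322, 0.199], [0.591, -0.319, 0.196], [0.593, -0.315, 0.204], [0.595, -0.321, 0.203], [0.599, -0.321, 0.201], [0.602, -0.322, 0.202], [0.603, -0.319, 0.207], [0.605, -0.317, 0.208], [0.609, -0.312, 0.203], [0.612, -0.32, 0.205], [0.614, -0.323, 0.219], [0.615, -0.325, 0.211], [0.615, -0.327, 0.201], [0.616, -0.312, 0.206], [0.616, -0.321, 0.21], [0.617, -0.31, 0.199], [0.617, -0.316, 0.213], [0.618, -0.324, 0.195], [0.618, -0.312, 0.212], [0.618, -0.321, 0.191], [0.62, -0.328, 0.21]]
```

View pics/crop1.png

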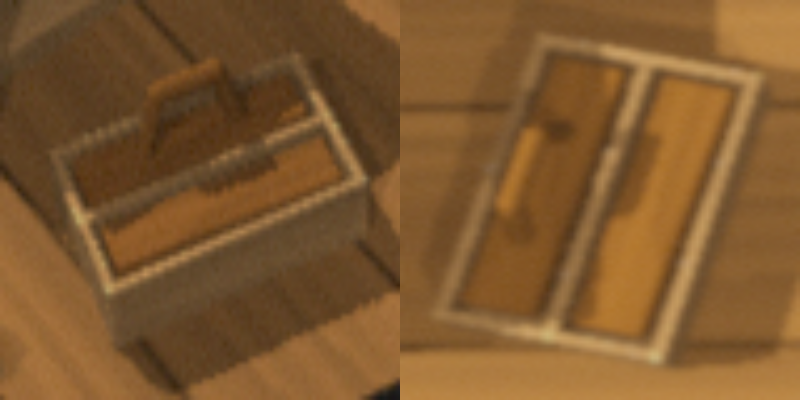

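The crop confirms it: the brush with the bow handle is in the left compartment of the crate (bow at (185,85) in the side half, (515,170) in the top half), the plain brush is beside it. The tool is already aligned with it. I'm moving above the handle.

Request:
arm_command(
  deltas=[0.2,-0.038,-0.035,0,0,0.2,-0.038,-0.035,0,0,0.2,-0.038,-0.035,0,0,0.2,-0.038,-0.035,0,0,0.2,-0.038,-0.035,0,0,0.2,-0.038,-0.035,0,0,0.2,-0.054,0.012,0,0,0.2,-0.054,0.012,0,0,0.2,-0.054,0.012,0,0,0.2,0,0,0,0,0.2,0,0,0,0],
  newtons=40,
)

```text
time: 1.48
position: [0.4938, 0.3318, 0.2216]
tool_rot: [0.133, 0.991, -0.001, -0.001]
ft_force: [-0.5, -0.3, 0.0]
grip_width: 0.0525
grip_force: 0.0
```

```bash
cat > go.py <<'E'
import sys
from h import *
from scipy.spatial.transform import Rotation as R
# usage: go.py x y z heading_of_tool_y(deg) -> shift in tool axes + roll
o=status.get_obs(); M=R.from_quat(o["tool_rot"]).as_matrix(); t=np.array(list(map(float,sys.argv[1:4])))
h=np.degrees(np.arctan2(M[1,1],M[0,1])); 
print("t",round(o["time"],2),"pos",o["position"].round(4),"tool_y",h.round(2),"tilt",M[:,2].round(3),"F",o["ft_force"].round(1),"grip",o["grip_width"].round(4),round(float(o["grip_force"]),1),"q",o["q"].round(2))
print("shift",(M.T@(t-o["position"])).round(4), "roll", round(np.radians((h-float(sys.argv[4])+180)%360-180),4) if len(sys.argv)>4 else "")
E
python3 go.py .5525 .330 .14 74.8
```

```text
Traceback (most recent call last):
  File "go.py", line 7, in <module>
    print("t",round(o["time"],2),"pos",o["position"].round(4),"tool_y",h.round(2),"tilt",M[:,2].round(3),"F",o["ft_force"].round(1),"grip",o["grip_width"].round(4),round(float(o["grip_force"]),1),"q",o["q"].round(2))
                                                                                                                                           ^^^^^^^^^^^^^^^^^^^^^
AttributeError: 'float' object has no attribute 'round'
```

```bash
sed -i 's/o\["grip_width"\].round(4)/round(float(o["grip_width"]),4)/' go.py; python3 go.py .5525 .330 .077 74.8
```

```text
t 1.48 pos [0.4938 0.3318 0.2216] tool_y 74.69 tilt [-0.003 -0.001 -1.   ] F [-0.5 -0.3  0. ] grip 0.0525 0.0 q [ 0.4   0.49  1.51  0.    1.15 -0.9 ]
shift [-0.0575  0.014   0.1445] roll -0.0019
```

Request:
arm_command(
  deltas=[0.2,-0.029,0.007,0,0,0.2,-0.0285,0.007,0.01,0,0.2,0,0,0.045,0,0.2,0,0,0.045,0,0.2,0,0,0.03,0,0.2,0,0,0.0145,0,0.2,0,0,0,0,0.2,0,0,0,0],
)

```text
time: 2.48
position: [0.5549, 0.3312, 0.0796]
tool_rot: [0.133, 0.991, 0.001, 0.001]
ft_force: [0.6, 0.2, 0.8]
grip_width: 0.0522
grip_force: 0.0
```

```bash
python3 go.py .5525 .330 .077 74.8; python3 - <<'E'
from h import *
im,d,K,T=cam("side"); w=cam("wrist")[0]
cv2.imwrite("pics/g1.png",np.hstack([cv2.resize(im[100:220,150:270],(400,400)),cv2.resize(w,(400,400))])[...,::-1])
E
```

```text
t 2.48 pos [0.5549 0.3312 0.0796] tool_y 74.74 tilt [ 0.002  0.001 -1.   ] F [0.6 0.2 0.8] grip 0.0522 0.0 q [ 0.37  0.73  1.49  0.    0.92 -0.94]
shift [ 0.002  -0.0018  0.0026] roll -0.001
```

View pics/g1.png

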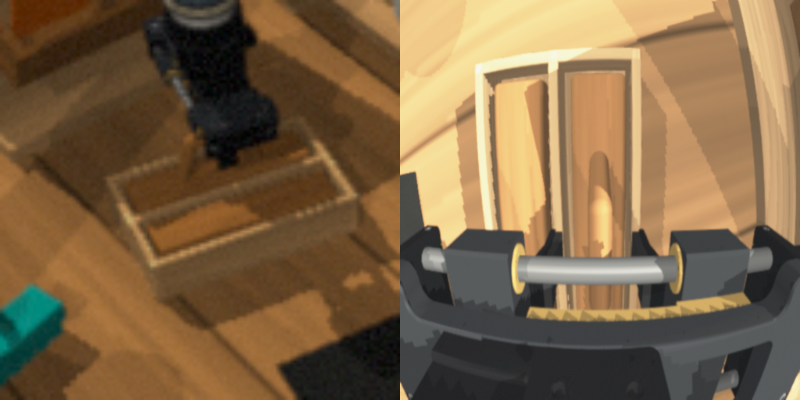

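The handle, at (600,220) in the wrist half, lies centred between the fingers and along the crate. Now close and lift.

Request:
arm_command(
  deltas=[-1,0,0,0.002,0,-1,0,0,0,0,-1,0,0,0,0,-1,0,0,0,0,-1,0,0,0,0,-1,0,0,-0.01,0,-1,0,0,-0.015,0,-1,0,0,-0.02,0,-1,0,0,-0.03,0,-1,0,0,-0.04,0,-1,0,0,-0.03,0,-1,0,0,0,0],
  newtons=50,
)

```text
time: 4.08
position: [0.5561, 0.3313, 0.2249]
tool_rot: [0.133, 0.991, 0.002, 0.004]
ft_force: [-0.3, -0.5, -2.7]
grip_width: 0.0147
grip_force: 50.0
```

```bash
python3 go.py .503 -.03 .23 -1.1; python3 m.py | grep -E "foot|post"; python3 - <<'E'
from h import *
im,d,K,T=cam("side"); p=pts(d,K,T)
cv2.imwrite("pics/g2.png",cv2.resize(im[50:230,130:310],(500,500))[...,::-1])
m=(p[...,0]>.1)&(p[...,0]<.5)&(p[...,1]<-.2)&(p[...,2]>.02); i=im.astype(int)
a=p[m&(i[...,2]>i[...,1]+30)]; print("purple",a.min(0).round(3),a.max(0).round(3))
E
```

```text
t 4.08 pos [0.5561 0.3313 0.2249] tool_y 74.72 tilt [ 0.007  0.003 -1.   ] F [-0.3 -0.5 -2.7] grip 0.0147 50.0 q [ 0.37  0.55  1.38 -0.    1.2  -0.94]
shift [-0.0441 -0.3625 -0.0065] roll 1.3233
foot 879 (array([ 591.7, -323.1]), array([251.4, 116.3]), 10.8)
posttop 130 (array([ 634.7, -318.2]), array([29. , 28.3]), 86.82)
post+hook 418 (array([ 601.9, -322.2]), array([103. ,  30.7]), 8.17)
foot 1023 (array([ 633.7, -317.7]), array([111. , 112.3]), 89.02)
posttop 131 (array([ 632.2, -318.6]), array([32.9, 30.1]), 0.87)
post+hook 595 (array([ 599.1, -314. ]), array([ 30.3, 102.6]), 80.4)
purple [ 0.149 -0.399  0.02 ] [ 0.267 -0.277  0.247]
```

View pics/g2.png

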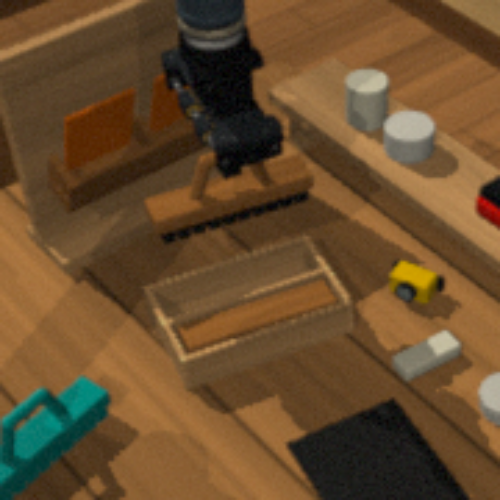

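Brush lifted cleanly (230,190), plain brush still in its crate. To the mat.

Request:
arm_command(
  deltas=[-1,-0.0065,-0.052,0,0,-1,-0.0065,-0.052,0,0,-1,-0.0065,-0.052,0,0,-1,-0.0065,-0.052,0,0,-1,-0.006,-0.052,0,0,-1,-0.006,-0.052,0,0,-1,-0.006,-0.0505,0,0,-1,0,0,0,0.165,-1,0,0,0,0.165,-1,0,0,0,0.165,-1,0,0,0,0.165],
)

```text
time: 5.5
position: [0.4996, -0.0305, 0.2193]
tool_rot: [0.45, 0.893, -0.0, -0.002]
ft_force: [0.7, -0.3, -2.5]
grip_width: 0.0147
grip_force: 50.0
```

Request:
arm_command(
  deltas=[-1,0,0,0,0.165,-1,0,0,0,0.165,-1,0,0,0,0.165,-1,0,0,0,0.165,-1,0,0,0,0,-1,0,0,0,0],
)

```text
time: 6.25
position: [0.5004, -0.0305, 0.2202]
tool_rot: [0.712, 0.702, -0.001, -0.001]
ft_force: [0.4, 0.2, -3.5]
grip_width: 0.0144
grip_force: 50.0
```

```bash
python3 go.py .503 -.03 .073 -1.1;python3 - <<'E'
from h import *
im,d,K,T=cam("side"); p=pts(d,K,T)
cv2.imwrite("pics/g3.png",cv2.resize(im[120:300,180:400],(660,540))[...,::-1])
E
```

```text
t 6.25 pos [ 0.5004 -0.0305  0.2202] tool_y -0.78 tilt [-0.002  0.001 -1.   ] F [ 0.4  0.2 -3.5] grip 0.0144 50.0 q [-0.28  0.37  1.74 -0.    1.04 -0.27]
shift [0.0005 0.0029 0.1472] roll 0.0056
```

View pics/g3.png

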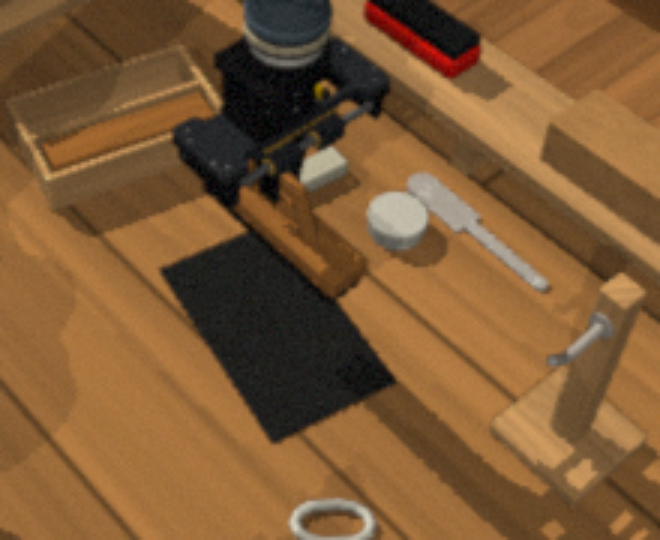

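The brush hangs level over the mat, (290,240); the mat spans (165,270)–(395,380). I'll lower it, slowly at the end.

Request:
arm_command(
  deltas=[-1,0,0.003,0.03,0.005,-1,0,0,0.045,0,-1,0,0,0.04,0,-1,0,0,0.018,0,-1,0,0,0.008,0,-1,0,0,0.002,0,-1,0,0,0,0,-1,0,0,0,0],
)

```text
time: 7.3
position: [0.5048, -0.031, 0.0789]
tool_rot: [0.714, 0.7, 0.0, 0.001]
ft_force: [0.4, -0.4, -2.5]
grip_width: 0.0145
grip_force: 50.0
```

```bash
python3 go.py .503 -.03 .073 -1.1
```

```text
t 7.3 pos [ 0.5048 -0.031   0.0789] tool_y -1.19 tilt [ 0.002 -0.001 -1.   ] F [ 0.4 -0.4 -2.5] grip 0.0145 50.0 q [-0.28  0.6   1.85 -0.    0.69 -0.26]
shift [ 0.0009 -0.0018  0.0059] roll -0.0016
```

Request:
arm_command(
  deltas=[-1,0,0,0.003,0,-1,0,0,0,0,-1,0,0,0.0015,0,-1,0,0,0,0],
)

```text
time: 7.8
position: [0.504, -0.0307, 0.0734]
tool_rot: [0.714, 0.7, -0.0, -0.0]
ft_force: [-0.2, 0.1, -1.9]
grip_width: 0.0145
grip_force: 50.0
```

Request:
arm_command(
  deltas=[-1,0,0,0.001,0,-1,0,0,0,0],
)

```text
time: 8.05
position: [0.504, -0.0308, 0.0724]
tool_rot: [0.715, 0.7, -0.0, -0.0]
ft_force: [0.9, -0.5, -2.1]
grip_width: 0.0145
grip_force: 50.0
```

Request:
arm_command(
  deltas=[-1,0,0,0.001,0,-1,0,0,0,0],
)

```text
time: 8.3
position: [0.5046, -0.0308, 0.0719]
tool_rot: [0.715, 0.7, 0.0, 0.0]
ft_force: [-0.4, 1.1, 0.4]
grip_width: 0.0143
grip_force: 50.0
```

Request:
arm_command(
  deltas=[-1,0,0,0.001,0,-1,0,0,0,0],
)

```text
time: 8.55
position: [0.5055, -0.0308, 0.0717]
tool_rot: [0.715, 0.7, 0.001, 0.001]
ft_force: [1.2, 1.8, 6.2]
grip_width: 0.0143
grip_force: 50.0
```

Request:
arm_command(
  deltas=[0,0,0,0,0,0,0,0,0,0,0,0,0,0,0,0.2,0,0,-0.03,0,0.6,0,0,-0.06,0,1,0,0,-0.06,0,1,0.05,0,0,0,1,0.05,0,0,0,1,0.05,0,0,0,1,0.05,0,0,0,1,0,0,0,0],
)

```text
time: 9.93
position: [0.5075, 0.1721, 0.2202]
tool_rot: [0.713, 0.701, -0.0, -0.0]
ft_force: [0.4, -1.0, 0.2]
grip_width: 0.0867
grip_force: 0.0
```

```bash
python3 go.py .503 -.03 .073 -1.1; cat > b.py <<'E'
from h import *
for n in("top","side"):
    im,d,K,T=cam(n); p=pts(d,K,T); np.savez(n+"1.npz",im=im,d=d,K=K,T=T)
    X,Y,Z=np.moveaxis(p,-1,0); c=(d>0)&(X>.38)&(X<.6)&(Y>-.2)&(Y<.12)
    for nm,a in(("block",p[c&(Z>.03)&(Z<.06)]),("bar",p[c&(Z>.085)&(Z<.12)])):
        r=cv2.minAreaRect((a[:,:2]*1000).astype(np.float32)); print(n,nm,len(a),np.round(r[0],1),np.round(r[1],1),round(r[2],2),"z",np.percentile(a[:,2],[10,50,90]).round(4),"mean",a.mean(0).round(4))
    if n=="side": cv2.imwrite("pics/g4.png",cv2.resize(im[120:300,180:400],(660,540))[...,::-1])
E
python3 b.py
```

```text
t 9.93 pos [0.5075 0.1721 0.2202] tool_y -0.91 tilt [-0.001  0.    -1.   ] F [ 0.4 -1.   0.2] grip 0.0867 0.0 q [0.12 0.41 1.66 0.   1.07 0.13]
shift [-0.2022 -0.0012  0.1471] roll 0.0033
top block 831 [506.9 -34.1] [197.7  46.3] 89.29 z [0.0428 0.0465 0.0499] mean [ 0.5041 -0.0339  0.0461]
top bar 146 [507.4 -32.7] [73.5 16.4] 89.91 z [0.092  0.0982 0.1027] mean [ 0.507  -0.0323  0.0976]
side block 795 [504.6 -31.6] [202.2  48.8] 88.76 z [0.0376 0.045  0.0482] mean [ 0.4996 -0.0402  0.0441]
side bar 114 [505.  -33.8] [70.5 17.6] 87.84 z [0.0895 0.0968 0.1003] mean [ 0.5034 -0.0355  0.0958]
```

View pics/g4.png

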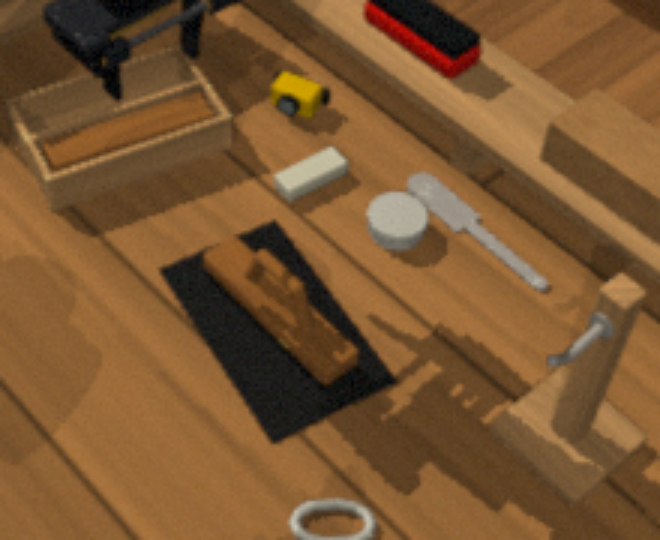

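The brush stands upright and free on the mat, (205–355, 245–380), centre about (0.5055, −0.033). Now take it by the block's +y end, 87 mm from the middle.

Request:
arm_command(
  deltas=[1,-0.04,-0.001,0,0,1,-0.04,-0.001,0,0,1,-0.038,0,0,0,1,0,0,0.05,0,1,0,0,0.05,0,1,0,0,0.03,0,1,0,0,0,0,1,0,0,0,0],
  newtons=60,
)

```text
time: 11.02
position: [0.5045, 0.0503, 0.0914]
tool_rot: [0.715, 0.699, 0.0, 0.001]
ft_force: [-0.5, 0.3, 0.5]
grip_width: 0.087
grip_force: 0.0
```

```bash
python3 go.py .507 .054 .016 -1.0
```

```text
t 11.03 pos [0.5045 0.0503 0.0914] tool_y -1.28 tilt [ 0.001 -0.    -1.   ] F [-0.5  0.3  0.5] grip 0.087 0.0 q [-0.12  0.58  1.84 -0.    0.72 -0.1 ]
shift [0.0038 0.0023 0.0754] roll -0.0049
```

Request:
arm_command(
  deltas=[1,0.004,0.002,0.02,-0.005,1,0,0,0.03,0,1,0,0,0.015,0,1,0,0,0.009,0,1,0,0,0,0,1,0,0,0,0],
)

```text
time: 11.78
position: [0.5065, 0.0552, 0.0172]
tool_rot: [0.713, 0.701, 0.0, 0.001]
ft_force: [0.9, 0.8, -1.0]
grip_width: 0.0869
grip_force: 0.0
```

```bash
python3 go.py .507 .054 .016 -1.0
```

```text
t 11.78 pos [0.5065 0.0552 0.0172] tool_y -0.92 tilt [ 0.001 -0.    -1.   ] F [ 0.9  0.8 -1. ] grip 0.0869 0.0 q [-0.11  0.72  1.87 -0.    0.55 -0.1 ]
shift [-0.0012  0.0005  0.0012] roll 0.0015
```

Request:
arm_command(
  deltas=[-1,0,0,0,0,-1,0,0,0,0,-1,0,0,0,0,-1,0,0,0,0,-1,0,0,0,0,-1,0,0,-0.005,0,-1,0,0,-0.01,0,-1,0,0,-0.02,0,-1,0,0,-0.03,0,-1,0,0,-0.03,0,-1,0,0,-0.02,0,-1,0,0,0,0],
  newtons=60,
)

```text
time: 13.28
position: [0.5068, 0.0552, 0.1334]
tool_rot: [0.713, 0.701, 0.001, 0.002]
ft_force: [0.6, -0.6, -3.5]
grip_width: 0.0456
grip_force: 59.9
```

```bash
python3 go.py .507 .054 .016 -1.0; cat > c.py <<'E'
# brush block/bar points in world while held, near the TCP; block tilt along its length
from h import *
o=status.get_obs(); t=o["position"]; print("tcp",t.round(4))
for n in("top","side"):
    im,d,K,T=cam(n); p=pts(d,K,T); X,Y,Z=np.moveaxis(p,-1,0); np.savez(n+"2.npz",im=im,d=d,K=K,T=T)
    for nm,s,lo,hi in(("blocktop",(Y<t[1]-.02)&(Y>t[1]-.2),.0,.042),("bar",(Y<t[1]-.03)&(Y>t[1]-.14),.055,.12)):
        a=p[(d>0)&(abs(X-t[0])<.04)&s&(Z>t[2]+lo)&(Z<t[2]+hi)]
        if len(a)<20: print(n,nm,len(a)); continue
        r=cv2.minAreaRect((a[:,:2]*1000).astype(np.float32))
        print(n,nm,len(a),"ctr",np.round(r[0],1),np.round(r[1],1),round(r[2],1),"z fit slope",np.polyfit(a[:,1],a[:,2],1).round(3)[0],"z med",np.median(a[:,2]).round(4),"z top",np.percentile(a[:,2],90).round(4))
E
python3 c.py;python3 - <<'E'
import numpy as np,cv2
im=np.load("side2.npz")["im"]; cv2.imwrite("pics/g5.png",cv2.resize(im[100:300,180:400],(660,600))[...,::-1])
E
```

```text
t 13.28 pos [0.5068 0.0552 0.1334] tool_y -0.92 tilt [ 0.004 -0.    -1.   ] F [ 0.6 -0.6 -3.5] grip 0.0456 59.9 q [-0.11  0.51  1.81  0.    0.82 -0.1 ]
shift [-0.0012 -0.0003  0.1174] roll 0.0015
tcp [0.5068 0.0552 0.1334]
top blocktop 645 ctr [507.1 -66.6] [ 46.4 132.8] 0.2 z fit slope -0.013 z med 0.1625 z top 0.1656
top bar 165 ctr [507.1 -37.6] [70.7 16.1] 89.1 z fit slope 0.091 z med 0.2149 z top 0.2187
side blocktop 824 ctr [503.3 -48.9] [ 47.6 167.7] 0.2 z fit slope 0.013 z med 0.16 z top 0.1633
side bar 236 ctr [518.  -14.1] [ 74.  103.5] 18.4 z fit slope 0.145 z med 0.2128 z top 0.2224
```

View pics/g5.png

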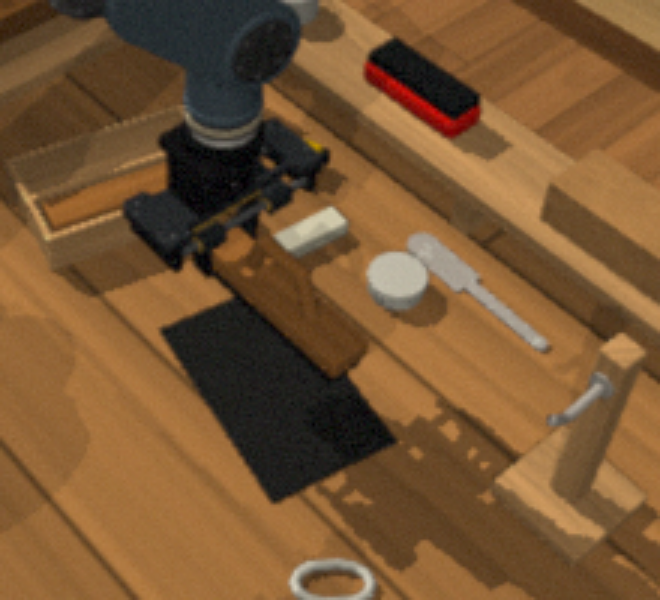

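Brush held level, handle free, and block (290,290) over the mat. Carrying it to in front of the hook tip.

Request:
arm_command(
  deltas=[-1,-0.02,0,-0.012,0,-1,-0.045,0,-0.012,0,-1,-0.045,0,0,0,-1,-0.045,0,0,0,-1,-0.045,0,0,0,-1,-0.04,0,0,0,-1,-0.025,0,0,0,-1,-0.018,0,0,0,-1,0,0,0,0,-1,0,0,0,0],
)

```text
time: 14.62
position: [0.5008, -0.2264, 0.155]
tool_rot: [0.713, 0.702, 0.0, -0.001]
ft_force: [-0.3, 0.6, -2.2]
grip_width: 0.0455
grip_force: 59.9
```

```bash
python3 go.py .505 -.228 .157 -1.0; python3 c.py; python3 - <<'E'
import numpy as np,cv2
from h import *
a=[]
for n in("side","top"):
    z=np.load(n+"2.npz"); im=z["im"]; a.append(im)
    p=pts(z["d"],z["K"],z["T"]); X,Y,Z=np.moveaxis(p,-1,0)
    q=p[(abs(Y+.318)<.02)&(X>.535)&(X<.6)&(Z>.18)&(Z<.23)]; print(n,"hook y",np.median(q[:,1]).round(4),"xmin",q[:,0].min().round(4), "tip z",q[q[:,0]<.56][:,2].max().round(4))
cv2.imwrite("pics/g6.png",np.hstack([cv2.resize(a[0][190:310,270:400],(400,400)),cv2.resize(a[1][100:220,300:430],(400,400))])[...,::-1])
E
```

```text
t 14.62 pos [ 0.5008 -0.2264  0.155 ] tool_y -0.89 tilt [-0.002  0.002 -1.   ] F [-0.3  0.6 -2.2] grip 0.0455 59.9 q [-0.63  0.52  1.69  0.    0.94 -0.61]
shift [-0.0016  0.0042 -0.002 ] roll 0.0019
tcp [ 0.5008 -0.2264  0.155 ]
top blocktop 304 ctr [ 501.1 -385.5] [46.  57.3] 1.2 z fit slope 0.009 z med 0.1839 z top 0.1865
top bar 0
side blocktop 1221 ctr [ 499.3 -329.7] [166.5  48.2] 89.9 z fit slope 0.009 z med 0.1829 z top 0.1856
side bar 331 ctr [ 501.2 -305.4] [79.8 97.9] 0.5 z fit slope 0.148 z med 0.2356 z top 0.2444
side hook y -0.3182 xmin 0.5487 tip z 0.2187
  return _methods._mean(a, axis=axis, dtype=dtype,
  ret = ret.dtype.type(ret / rcount)
Traceback (most recent call last):
ValueError: zero-size array to reduction operation minimum which has no identity
```

Heights agree (block top 0.184, tip top 0.218). I'll correct by 4 mm sideways, then thread the handle over the tip.

Request:
arm_command(
  deltas=[-1,-0.004,0.004,-0.002,0,-1,0,0.01,0,0,-1,0,0.012,0,0,-1,0,0.012,0,0,-1,0,0,0,0,-1,0,0,0,0],
)

```text
time: 15.48
position: [0.539, -0.2321, 0.1573]
tool_rot: [0.713, 0.702, -0.0, -0.001]
ft_force: [-1.0, -0.4, -2.0]
grip_width: 0.0455
grip_force: 59.9
```

```bash
python3 go.py .5785 -.2305 .157 -1.0
```

```text
t 15.47 pos [ 0.539  -0.2321  0.1573] tool_y -0.9 tilt [-0.001  0.001 -1.   ] F [-1.  -0.4 -2. ] grip 0.0455 59.9 q [-0.6   0.56  1.59 -0.    0.99 -0.58]
shift [0.0022 0.0395 0.0002] roll 0.0017
```

Request:
arm_command(
  deltas=[-1,0.001,0.01,0,0,-1,0.001,0.01,0,0,-1,0,0.01,0,0,-1,0,0.0095,0,0,-1,0,0,0,0,-1,0,0,0,0],
)

```text
time: 16.23
position: [0.5785, -0.2308, 0.1573]
tool_rot: [0.713, 0.701, -0.0, -0.0]
ft_force: [-0.4, 0.2, -2.1]
grip_width: 0.0453
grip_force: 59.9
```

```bash
python3 go.py .5785 -.2305 .136 -1.0; python3 - <<'E'
from h import *
z=[cam(n)[0] for n in("side","top")]
cv2.imwrite("pics/g7.png",np.hstack([cv2.resize(z[0][190:310,290:410],(400,400)),cv2.resize(z[1][100:220,310:430],(400,400))])[...,::-1])
E
```

```text
t 16.23 pos [ 0.5785 -0.2308  0.1573] tool_y -0.91 tilt [-0.001  0.    -1.   ] F [-0.4  0.2 -2.1] grip 0.0453 59.9 q [-0.56  0.6   1.5  -0.    1.04 -0.54]
shift [0.0003 0.     0.0213] roll 0.0015
```

View pics/g7.png

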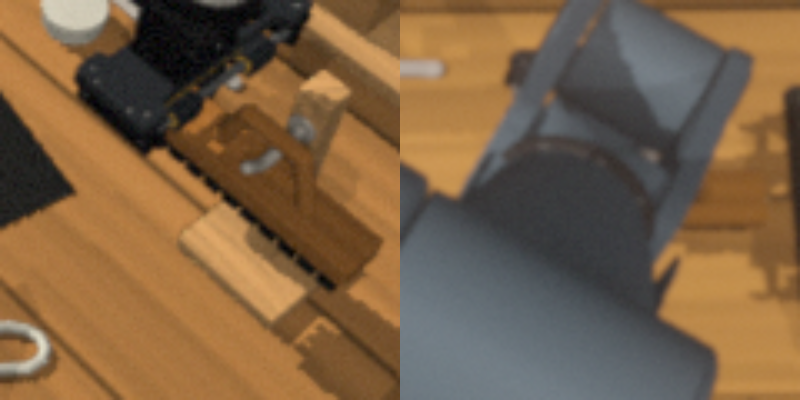

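The hook's end (262,160) pokes through the handle's opening, with the post (315,110) behind the bar. Lowering.

Request:
arm_command(
  deltas=[-1,0,0,0.01,0,-1,0,0,0.008,0,-1,0,0,0.002,0,-1,0,0,0,0,-1,0,0,0,0],
)

```text
time: 16.95
position: [0.579, -0.2311, 0.1377]
tool_rot: [0.713, 0.701, 0.0, 0.0]
ft_force: [0.6, -0.2, -2.5]
grip_width: 0.0453
grip_force: 59.9
```

Request:
arm_command(
  deltas=[-1,0,0,0.001,0,-1,0,0,0,0],
)

```text
time: 17.2
position: [0.5789, -0.231, 0.1367]
tool_rot: [0.713, 0.701, 0.0, 0.0]
ft_force: [0.4, 0.2, -1.9]
grip_width: 0.0457
grip_force: 59.9
```

Request:
arm_command(
  deltas=[-1,0,0,0.001,0,-1,0,0,0,0],
)

```text
time: 17.45
position: [0.5788, -0.231, 0.1355]
tool_rot: [0.713, 0.701, -0.0, -0.0]
ft_force: [0.3, 0.3, -2.2]
grip_width: 0.0455
grip_force: 59.9
```

Request:
arm_command(
  deltas=[-1,0,0,0.001,0,-1,0,0,0,0],
)

```text
time: 17.7
position: [0.5789, -0.2312, 0.1347]
tool_rot: [0.713, 0.701, -0.0, 0.0]
ft_force: [0.0, 0.1, -1.6]
grip_width: 0.0457
grip_force: 59.9
```

Request:
arm_command(
  deltas=[-1,0,0,0.001,0,-1,0,0,0,0],
)

```text
time: 17.95
position: [0.579, -0.2315, 0.134]
tool_rot: [0.713, 0.701, -0.0, 0.001]
ft_force: [-0.7, -1.0, 1.0]
grip_width: 0.0454
grip_force: 59.9
```

Weight is taken by the hook. Open, wait, and rise straight up.

Request:
arm_command(
  deltas=[0.3,0,0,0,0,0.6,0,0,0,0,0.9,0,0,0,0,0.9,0,0,0,0,0.9,0,0,0,0,0.9,0,0,0,0],
)

```text
time: 18.7
position: [0.5789, -0.231, 0.1335]
tool_rot: [0.713, 0.701, 0.0, 0.0]
ft_force: [-0.2, 0.1, 0.1]
grip_width: 0.0824
grip_force: 0.0
```

Request:
arm_command(
  deltas=[0.9,0,0,-0.01,0,0.9,0,0,-0.03,0,0.9,0,0,-0.05,0,0.9,0,0,-0.05,0,0.9,0.05,0,0,0,0.9,0.05,0,0,0,0.9,0.05,0,0,0,0.9,0.05,0,0,0,0.9,0.05,0,0,0,0.9,0,0,0,0,0.9,0,0,0,0],
)

```text
time: 20.08
position: [0.583, 0.0187, 0.2741]
tool_rot: [0.713, 0.702, 0.0, 0.001]
ft_force: [-1.3, -0.3, 0.4]
grip_width: 0.0825
grip_force: 0.0
```

```bash
python3 go.py .5785 -.2305 .136 -1.0; python3 - <<'E'
from h import *
z=[cam(n)[0] for n in("side","top")]
cv2.imwrite("pics/g8.png",np.hstack([cv2.resize(z[0][150:330,230:410],(400,400)),cv2.resize(z[1][80:260,230:410],(400,400))])[...,::-1])
E
```

```text
t 20.07 pos [0.583  0.0187 0.2741] tool_y -0.88 tilt [ 0.001 -0.001 -1.   ] F [-1.3 -0.3  0.4] grip 0.0825 0.0 q [-0.16  0.42  1.48 -0.    1.25 -0.14]
shift [-0.2491 -0.0008  0.1383] roll 0.0021
```

View pics/g8.png

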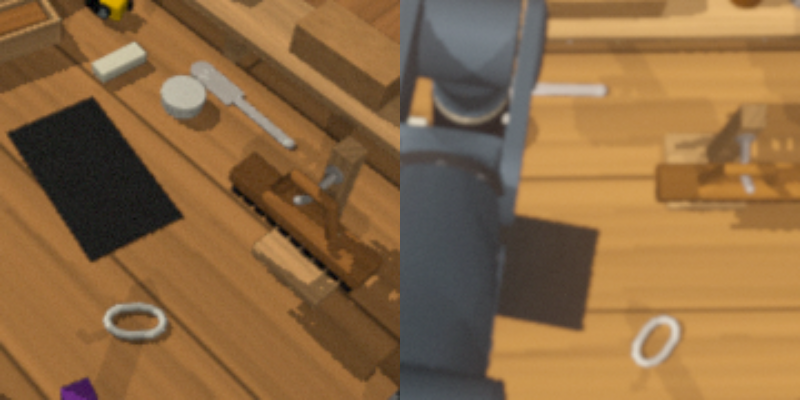

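The brush hangs on the wooden post's hook: the tip (300,200) shows through the handle, and the bar sits over the hook at (748,165) in the top half. The other things lie where they were, and the gripper is clear.

```bash
python3 -c "
from rig import order
print(order.hand_in())"
```

```text
the job is handed in; nothing more can be done
None
```

The boot brush was lifted out of the crate by its handle, set upright on the mat and released, taken again by its block, and hung by its handle on the steel hook of the wooden post; the job was handed in at about 20 s of the 58 s, with no verdict returned.

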